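Hold the loaded tool carrier up, level

TASK

The wooden tool carrier, with a heavy battery pack at one end, has to come up off the bench so that the swarf under it can be brushed away: take it by its carrying bar with a light grip (the bar is only glued in: about 20 to 60 N), and lift it gently straight up over its own place without jolting or tipping its load. Finish while still holding it there steady and level, about 13 cm above the bench (10 to 16 cm is fine). Leave the jar, the glue bottle and the screwdriver beside it where they are.

Things in the scene. Friction and masses are not known exactly. Their poses are not given: they have to be found in the camera images.
- carrier: open wooden tool carrier, 150 (x) x 260 (y) x 140 (z) mm, 0.36 kg, loose on the bench. Origin: centre of its underside; x across, y along its length, z up. Floor 10 mm thick, rims 40 mm high, a divider 32 mm high across the middle; at each end a board 60 mm wide and 10 mm thick rises to 140 mm. Empty it balances at its middle; loaded, 25 to 35 mm off it towards the battery pack
- carrier_bar (a point): middle of the carrying bar, 125 mm above the carrier's underside. The bar is wood of rectangular section, 20 mm wide (x) and 26 mm high (z, from 112 to 138 mm above the carrier's underside), and runs along the carrier's y with 240 mm free between the end boards; a grip from above closes along the carrier's x. Only glued in: grip it with 20 to 60 N a finger. Axes as the carrier's
- battery_pack: black battery pack, 62x72x48 mm, standing loose in one of the two bays. Heavy: 0.40 kg, give or take a fifth. Origin: centre of its underside, 10 mm above the carrier's underside; its centre of mass lies within about 3 mm of the vertical through the origin
- tape_roll: roll of black tape, 55 mm across, 18 mm high, lying loose in the other bay, 0.05 kg. Origin: centre of its underside
- jar: jar with a black screw lid, 71 mm across, 82 mm high, standing on the bench past the +y end of the carrier; bystander. Origin: centre of its underside
- glue_bottle: white glue bottle with a pointed cap, 60 mm across, 182 mm high, standing near the carrier's -y end, on its +x side; bystander. Beyond it, to the robot's right, stands the fixed red bench vise (x 0.32 to 0.75, y -0.31 to -0.10 m), 280 mm high: pass over it or round it. Origin: centre of its underside
- screwdriver: screwdriver, 160 mm long, 33 mm high, lying beside the carrier's +x side; bystander. Origin: centre of its underside, y along its length
There are look-alikes about, which are no part of the job. What is meant by the tape_roll is not red, and is the larger of those in its own colour.

How it is judged (in metres and radians):
At the end, for the whole second after the job is handed in: Fingers carry the carrier (over 3 N), its origin 95 to 170 mm above the bench and under 200 mm from its start, within 0.087 rad of level, below 0.03 m/s and 0.15 rad/s; battery pack and tape roll lie on its floor; it rests on nothing else (jar, bottle, screwdriver under 0.3 N) (height (world z) of carrier between 0.095 and 0.17 m and distance of carrier from where it was at the start of the episode below 0.2 m and angle between carrier's own z axis and vertical below 0.087 rad and linear speed of carrier below 0.03 m/s and angular speed of carrier below 0.15 rad/s and contact force between carrier and the fingers above 3 N and contact force between carrier and jar below 0.3 N and contact force between carrier and glue_bottle below 0.3 N and contact force between carrier and screwdriver below 0.3 N and x of battery_pack in the frame of carrier between -0.06 and 0.06 m and y of battery_pack in the frame of carrier between -0.115 and 0.115 m and z of battery_pack in the frame of carrier between 0 and 0.03 m and x of tape_roll in the frame of carrier between -0.06 and 0.06 m and y of tape_roll in the frame of carrier between -0.115 and 0.115 m and z of tape_roll in the frame of carrier between 0 and 0.03 m); the arm keeps its last pose, push and grip.
It fails at once if the carrier was squeezed or pressed too hard (finger contacts add up to more than 150 N, about 75 N a finger) (contact force between carrier and the fingers above 150 N).
It fails at once if the carrier was tipped by more than 0.25 rad (14 degrees) (angle between carrier's own z axis and vertical above 0.25 rad).
It fails at once if the load was jolted (battery pack pressed on the carrier with more than 20 N) (contact force between battery_pack and carrier above 20 N).
It fails at once if the jar, the glue bottle or the screwdriver was moved by more than 20 mm (distance of any of jar, glue_bottle, screwdriver from where it was at the start of the episode above 0.02 m).
It also fails if it takes over 32 s, if anything falls off the work surface, if the arm or the gripper's body presses on something with over 40 N, if the wrist force passes 120 N, or if a joint passes its speed limit or range.

ROBOT

A 6-joint arm with a two-finger parallel gripper is mounted at the origin on a cart in front of the work surface, level with it; the furniture and walls round the work are solid. World frame = base frame: x ahead of the robot, y to its left, z up, the work surface at z = 0. Lengths are in mm, angles in rad, forces in N, time in s.
With the tool pointing down it reaches from about 325 to 900 mm from the base axis. Payload 6.1 kg.
Tool frame: the origin (TCP) lies between the finger pads; the fingertips stand 22 mm ahead of it and the grasp point (between the pads) lies 3 mm ahead of it (env.tcp_to_tips is the distance from the TCP to the fingertips, in mm); z points along the fingers, y is the line along which they close (so a half turn about z gives the same grasp; the last joint's range is limited). The gripper opens to 85 mm and grips with 20 to 120 N. Pads are 22 mm wide; open, the fingers measure 114 mm over their backs; the gripper's body (76 mm by 85 mm) begins 54 mm behind the grasp point. The pads swing forward as they close: fully open they stand 13 mm farther back than shut.
Start: joints at [1.134, 0.22, 1.526, -0, 1.395, -0.126], TCP at [191.136, 595.049, 253.3] pointing down, gripper open.
Joint ranges: [-2.98, 2.98], [-0.91, 2.08], [0.09, 2.57], [-1.24, 4.39], [0.2, 2.65], [-2.68, 2.68]. Speed limits (rad/s): [2.57, 2.57, 3.01, 3.14, 3.14, 3.14].

INTERFACE

Orientations are given as a unit quaternion [x, y, z, w].
In Python, from rig import env gives the robot as it stands. The module is installed in compiled form; this text tells all that it offers.
- The arm moves only by the tool servo_tool, never from a script. Its argument "motion" is a list of rows, each an object with "grip": the finger opening in mm, from 0 to 85.4; "translation": the shift along the tool's x, y, z in mm, a list of three; "spin": the turn about the tool's z in degrees. A call has 1 to 5 rows; each row shifts and turns the commanded pose from where the row before left it, along the tool's axes as they then stand; what a row does not reach is not made up. A row lasts 1/10 s, in which the tool goes at most 50 mm and 8.59 degrees, less where a joint would pass 70% of its speed; a pose out of reach is approached as far as the arm can. A call with a gripper value outside its range is refused whole. The fingers move at their own pace and stop on an object; the grip force is fixed at half the most. Time passes only in rows, so rows that do not move let the fingers close. It gives the time, the measured TCP pose, the force, the opening and the grip force at its end, in the units of the state.
- env.get_state(): the state, without advancing time (a new reading comes with each control period).
- env.camera(name): name is "side" or "top" or "wrist"; returns (picture, depth): 480x640x3 uint8, red, green, blue; 480x640 float32, mm along the optical axis (not along the pixel's ray), 0 where there is no reading.
- env.camera_model(name): a dict with "K" (3x3 intrinsics, pixels), "R" (3x3) and "t" (3): a world point X has camera coordinates R X + t; the wrist camera has in their place "T_tool_cam" (4x4, takes a point from camera to tool coordinates, whose origin is the TCP and whose axes are the flange's). Camera axes: x right, y down, z forward; pixel columns grow to the right and rows downward; lengths in mm; the calibration is good to about 2 mm. A picture is of the moment at which its call begins: read the wrist's pose just before it. camera_model takes no time and is no camera call.
- env.finish_job(): hands the job in; it is judged then, once.
The state is a dict: "t": time; "joint_pos": joint angles; "qvel": joint speeds; "joint_torque": joint torques, N m; "tcp_pos": TCP position; "tool_rot": TCP orientation; "force": force on the tool from outside, world axes, zero at the start; "moment": the same for the moment, N m; "gripper_width": finger opening in mm; "gripper_force": force on a finger pad.
Only numpy, scipy, OpenCV 4.12 (cv2) and the standard library are available. Lean on these libraries where they do the work, as an engineer would, in place of code of your own. Each camera call takes 0.05 s, during which the arm holds its last target. There are 200 camera calls.

## Working session

There is one attempt and no reset: what is moved stays moved. The work goes in short steps, Python scripts to look and compute and a tool call to move; the robot and the scene stay as the last step left them, time stands still between calls to the robot, and variables do not carry over. Pictures are saved under pics/ and viewed, at most 10 in all, crops included, and the job is handed in when it is done.

Besides the shell and the picture viewer there is one more tool, called by a JSON object that holds its "name" and its "arguments", one argument or row to a line. servo_tool: Moves the arm, as the interface text tells. Its arguments: {"type":"object","properties":{"motion":{"type":"array","items":{"type":"object","properties":{"grip":{"type":"number"},"translation":{"type":"array","items":{"type":"number"}},"spin":{"type":"number"}}}}},"required":["motion"]}

```bash
mkdir -p pics
python3 - <<'E'
from rig import env
import cv2,numpy as np
s=env.get_state();print({k:np.round(v,3).tolist() for k,v in s.items()})
for n in("top","side"):
    p,d=env.camera(n);cv2.imwrite(f"pics/{n}0.png",p[:,:,::-1]);np.save(f"{n}0.npy",d)
    print(n,env.camera_model(n))
print(env.camera_model("wrist"),env.tcp_to_tips)
E
```

```text
{'t': 0.0, 'joint_pos': [1.134, 0.221, 1.528, -0.0, 1.395, -0.126], 'qvel': [0.0, 0.001, 0.001, 0.0, -0.001, 0.001], 'joint_torque': [0.0, -49.69, -38.94, -0.0, 0.011, -0.0], 'tcp_pos': [190.923, 594.55, 252.193], 'tool_rot': [0.155, 0.988, -0.001, -0.0], 'force': [0.369, -0.766, -0.155], 'moment': [0.016, -0.012, -0.012], 'gripper_force': 0.0, 'gripper_width': 85.302}
top {'K': array([[476.99251011,   0.        , 321.2871332 ],
       [  0.        , 476.99251011, 241.31740104],
       [  0.        ,   0.        ,   1.        ]]), 'R': array([[-0.00912848, -0.99947026,  0.03123877],
       [-0.99633609,  0.00643434, -0.08528188],
       [ 0.08503571, -0.0319028 , -0.99586703]]), 't': array([216.99134571, 671.47055473, 887.05140056])}
side {'K': array([[462.17143598,   0.        , 322.50567699],
       [  0.        , 462.17143598, 240.52872786],
       [  0.        ,   0.        ,   1.        ]]), 'R': array([[ 0.22885666, -0.97339588,  0.01118464],
       [-0.83932568, -0.20312923, -0.50425283],
       [ 0.49310955,  0.10601406, -0.86348364]]), 't': array([ 56.14421366, 650.8575035 , 667.29527839])}
{'K': array([[418.70780258,   0.        , 312.48794978],
       [  0.        , 418.70780258, 241.67969544],
       [  0.        ,   0.        ,   1.        ]]), 'T_tool_cam': array([[ 1.28560935e-04, -9.63102840e-01, -2.69133614e-01,
         6.74245882e+01],
       [ 9.99999967e-01,  1.83167555e-04, -1.77786271e-04,
         3.46222136e-01],
       [ 2.20523008e-04, -2.69133583e-01,  9.63102833e-01,
        -1.21292925e+02],
       [ 0.00000000e+00,  0.00000000e+00,  0.00000000e+00,
         1.00000000e+00]])} 22.0
```

View pics/top0.png

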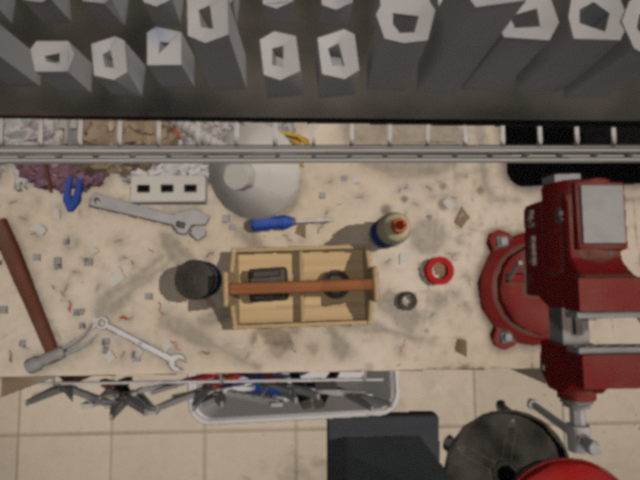

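View pics/side0.png

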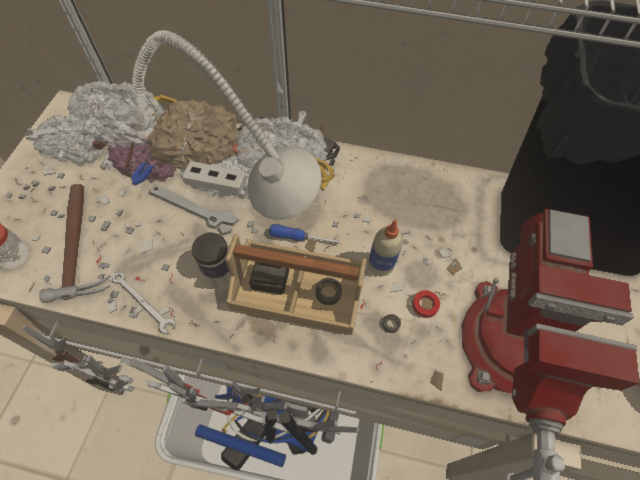

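The top view shows the carrier at about (302,287), with its bar from (228,288) to (372,286). The battery is at (268,280), towards +y. The jar is at (197,279), the bottle at (391,230) and the screwdriver at (285,222).

Possible mix-ups for the tape roll: black roll in the bay (335,283), small dark ring on the bench (405,300), red ring (438,270). I choose the one in the bay, as it is black and larger. For the bar, the hammer handle (25,285) also looks similar, but the bar is the piece on the carrier at (300,287).

```bash
cat > h.py <<'E'
import numpy as np
from rig import env
def cloud(d,m):
    K=m["K"];v,u=np.mgrid[:480,:640]
    P=np.stack([(u-K[0,2])*d/K[0,0],(v-K[1,2])*d/K[1,1],d],-1)
    W=(P-m["t"])@m["R"]; W[d==0]=np.nan
    return W
E
python3 - <<'E'
from h import *
import cv2
def med(W,u,v,r=2): return np.round(np.nanmedian(W[v-r:v+r+1,u-r:u+r+1].reshape(-1,3),0)).tolist()
W={n:cloud(np.load(n+"0.npy"),env.camera_model(n)) for n in("top","side")}
for n,pts in {"top":dict(bench=(450,320),lamp=(240,175),lamp2=(270,170),jar=(197,279),bottle=(398,225),batt=(268,273),tape=(335,275),rail=(300,155),screw=(270,224),drill=(165,185)),"side":dict(lamp=(272,168),lampb=(285,190),batt=(268,272),tape=(330,285),jar=(208,247))}.items():
    for k,(u,v) in pts.items(): print(n,k,med(W[n],u,v))
for n,(u0,u1,v0,v1) in dict(top=(220,385,270,305),side=(225,370,235,285)).items():
    w=W[n][v0:v1,u0:u1].reshape(-1,3); w=w[(w[:,2]>131)&(w[:,2]<150)]
    c=w.mean(0); e=np.linalg.svd(w-c)[2][0]; a=(w-c)@e
    r=cv2.minAreaRect(w[:,:2].astype(np.float32))
    print(n,len(w),c.round(1),e.round(3),np.percentile(a,[0,1,99,100]).round(),r, np.median(w[:,2]))
t=cv2.imread("pics/top0.png")[200:350,170:430];cv2.imwrite("pics/crop.png",cv2.resize(t,None,fx=3,fy=3,interpolation=2))
E
```

```text
top bench [519.0, -40.0, -1.0]
top lamp [771.0, 348.0, 165.0]
top lamp2 [784.0, 301.0, 143.0]
top jar [603.0, 434.0, 82.0]
top bottle [688.0, 90.0, 159.0]
top batt [613.0, 311.0, 58.0]
top tape [609.0, 186.0, 26.0]
top rail [686.0, 245.0, 598.0]
top screw [707.0, 310.0, 26.0]
top drill [764.0, 483.0, 117.0]
side lamp [768.0, 345.0, 165.0]
side lampb [746.0, 314.0, 129.0]
side batt [595.0, 314.0, 45.0]
side tape [609.0, 185.0, 16.0]
side jar [603.0, 439.0, 83.0]
top 2114 [588.6 250.9 137.3] [-0.017  1.     0.001] [-131. -129.  127.  130.] ((589.1737670898438, 250.44630432128906), (54.748966217041016, 260.6252746582031), 0.5671213269233704) 137.32378878515829
side 1629 [588.3 250.1 138.2] [-0.029  1.    -0.001] [-130. -128.  128.  130.] ((590.0008544921875, 250.48907470703125), (56.50933837890625, 260.1242370605469), 2.270745277404785) 138.4998579889756
```

View pics/crop.png

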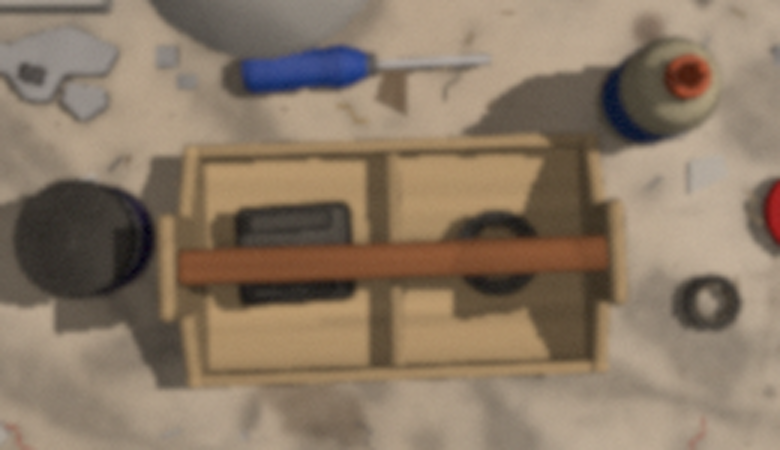

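The crop confirms the choice: the orange-brown bar runs between the end boards, the battery is in the left (+y) bay and the black roll is under the bar in the right bay. The bar's middle is at about (589,250,125) with a yaw of about 1.3°. I'll grip near y=279, over the loaded balance point.

{"name": "servo_tool", "arguments": {
  "motion": [
    {"grip":85,"translation":[-15,-6,0],"spin":0},
    {"grip":85,"translation":[-32,-12,0],"spin":0},
    {"grip":85,"translation":[-32,-12,0],"spin":0},
    {"grip":85,"translation":[-32,-12,0],"spin":0},
    {"grip":85,"translation":[-32,-12,0],"spin":0}
  ]
}}

```text
t: 0.6
tcp_pos: [312.2, 498.1, 253.1]
tool_rot: [0.155, 0.988, -0.0, 0.0]
force: [0.0, 0.8, -0.1]
gripper_width: 85.2
gripper_force: 0.0
```

{"name": "servo_tool", "arguments": {
  "motion": [
    {"grip":85,"translation":[-32,-12,0],"spin":0},
    {"grip":85,"translation":[-32,-12,0],"spin":0},
    {"grip":85,"translation":[-32,-12,0],"spin":0},
    {"grip":85,"translation":[-32,-12,0],"spin":0},
    {"grip":85,"translation":[-32,-12,0],"spin":0}
  ]
}}

```text
t: 1.1
tcp_pos: [446.1, 391.7, 253.1]
tool_rot: [0.155, 0.988, -0.0, -0.0]
force: [0.1, -0.6, 0.5]
gripper_width: 84.8
gripper_force: 0.0
```

{"name": "servo_tool", "arguments": {
  "motion": [
    {"grip":85,"translation":[-32,-12,0],"spin":0},
    {"grip":85,"translation":[-32,-12,0],"spin":0},
    {"grip":85,"translation":[-32,-12,0],"spin":0},
    {"grip":85,"translation":[-32,-12,0],"spin":0},
    {"grip":85,"translation":[-32,-12,0],"spin":0}
  ]
}}

```text
t: 1.6
tcp_pos: [579.8, 285.5, 253.1]
tool_rot: [0.155, 0.988, -0.0, -0.0]
force: [0.1, 0.5, 0.2]
gripper_width: 84.9
gripper_force: 0.0
```

{"name": "servo_tool", "arguments": {
  "motion": [
    {"grip":85,"translation":[0,0,0],"spin":8},
    {"grip":85,"translation":[0,0,0],"spin":8},
    {"grip":85,"translation":[0,0,0],"spin":8},
    {"grip":85,"translation":[0,0,0],"spin":8},
    {"grip":85,"translation":[0,0,0],"spin":8}
  ]
}}

```text
t: 2.1
tcp_pos: [578.9, 286.4, 253.0]
tool_rot: [0.486, 0.874, -0.0, -0.0]
force: [-0.5, -0.5, -0.3]
gripper_width: 85.1
gripper_force: 0.0
```

{"name": "servo_tool", "arguments": {
  "motion": [
    {"grip":85,"translation":[0,0,0],"spin":8},
    {"grip":85,"translation":[0,0,0],"spin":8},
    {"grip":85,"translation":[0,0,0],"spin":8},
    {"grip":85,"translation":[0,0,0],"spin":7},
    {"grip":85,"translation":[0,0,0],"spin":0}
  ]
}}

```text
t: 2.6
tcp_pos: [578.8, 286.6, 253.0]
tool_rot: [0.7, 0.714, -0.0, 0.0]
force: [0.9, -0.2, 0.5]
gripper_width: 84.8
gripper_force: 0.0
```

```bash
cat >> h.py <<'E'
from scipy.spatial.transform import Rotation as Ro
def wrist():
    s=env.get_state();p,d=env.camera("wrist");m=env.camera_model("wrist");T=m["T_tool_cam"]
    R=Ro.from_quat(s["tool_rot"]).as_matrix()
    Rw=R@T[:3,:3]; tw=R@T[:3,3]+s["tcp_pos"]
    return s,p,cloud(d,dict(K=m["K"],R=Rw.T,t=-Rw.T@tw))
E
python3 - <<'E'
from h import *
import cv2
s,p,W=wrist();cv2.imwrite("pics/w1.png",p[:,:,::-1])
print(s["tcp_pos"],s["tool_rot"])
w=W.reshape(-1,3); w=w[(w[:,2]>128)&(w[:,2]<148)&(abs(w[:,0]-588)<30)]
for y in range(200,380,20):
    q=w[abs(w[:,1]-y)<5]
    if len(q)>20: print(y,len(q),np.percentile(q[:,0],[2,50,98]).round(1),np.median(q[:,2]).round(1))
b=W.reshape(-1,3);b=b[(b[:,2]>45)&(b[:,2]<66)&(abs(b[:,0]-590)<60)&(b[:,1]>255)&(b[:,1]<368)]
if len(b): print("batt",np.percentile(b,[2,98],axis=0).round())
E
```

```text
[578.79600963 286.62599013 253.00226966] [ 7.00277565e-01  7.13870564e-01 -3.87290759e-04  1.95037423e-05]
200 424 [581.6 590.7 600.9] 138.5
220 445 [581.2 590.6 600.2] 138.4
240 477 [580.8 590.5 600. ] 138.4
260 489 [580.4 589.5 599.2] 138.4
280 546 [579.4 589.3 599.1] 138.4
300 570 [579.  588.5 598.1] 138.4
320 615 [578.7 588.1 598. ] 138.4
340 650 [578.3 588.  597.2] 138.4
360 690 [577.9 587.  596.8] 138.4
batt [[568. 285.  45.]
 [619. 342.  60.]]
```

View pics/w1.png

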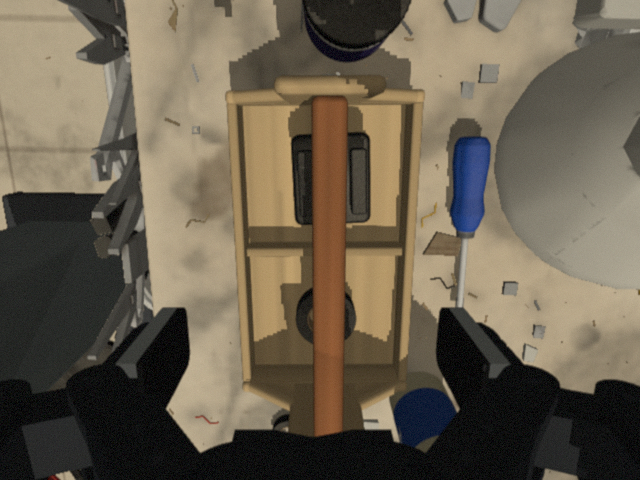

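The wrist view shows the bar running vertically at column 328. The battery is in the upper bay (330,178) and the roll in the lower bay (325,315). The open fingers straddle the bar, clear of the screwdriver and jar. The bar is at x≈589.2 for y=278.

{"name": "servo_tool", "arguments": {
  "motion": [
    {"grip":85,"translation":[-4,5,15],"spin":-0.2},
    {"grip":85,"translation":[-4,5.4,20],"spin":0},
    {"grip":85,"translation":[0,0,20],"spin":0},
    {"grip":85,"translation":[0,0,20],"spin":0},
    {"grip":85,"translation":[0,0,15],"spin":0}
  ]
}}

```text
t: 3.15
tcp_pos: [588.6, 279.1, 160.3]
tool_rot: [0.698, 0.716, -0.001, -0.001]
force: [0.9, -0.2, -0.0]
gripper_width: 85.0
gripper_force: 0.0
```

{"name": "servo_tool", "arguments": {
  "motion": [
    {"grip":85,"translation":[0,0,12],"spin":0},
    {"grip":80,"translation":[0,0,10],"spin":0},
    {"grip":70,"translation":[0,0,8],"spin":0},
    {"grip":60,"translation":[0,0,4],"spin":0},
    {"grip":50,"translation":[0,0,0],"spin":0}
  ]
}}

```text
t: 3.65
tcp_pos: [589.2, 280.0, 128.9]
tool_rot: [0.698, 0.716, -0.0, -0.0]
force: [-0.5, -0.1, 0.7]
gripper_width: 50.3
gripper_force: 0.0
```

{"name": "servo_tool", "arguments": {
  "motion": [
    {"grip":45,"translation":[0,0,0],"spin":0},
    {"grip":40,"translation":[0,0,0],"spin":0},
    {"grip":35,"translation":[0,0,0],"spin":0},
    {"grip":31,"translation":[0,0,0],"spin":0},
    {"grip":28,"translation":[0,0,0],"spin":0}
  ]
}}

```text
t: 4.15
tcp_pos: [589.4, 280.1, 129.5]
tool_rot: [0.698, 0.716, 0.0, 0.0]
force: [-0.2, 0.1, -0.2]
gripper_width: 28.5
gripper_force: 0.0
```

{"name": "servo_tool", "arguments": {
  "motion": [
    {"grip":25,"translation":[0,0,0],"spin":0},
    {"grip":23,"translation":[0,0,0],"spin":0},
    {"grip":22,"translation":[0,0,0],"spin":0},
    {"grip":21,"translation":[0,0,0],"spin":0},
    {"grip":20,"translation":[0,0,0],"spin":0}
  ]
}}

```text
t: 4.65
tcp_pos: [588.8, 280.0, 129.2]
tool_rot: [0.698, 0.716, -0.0, -0.0]
force: [-4.0, -0.5, 1.0]
gripper_width: 20.1
gripper_force: 1.4
```

{"name": "servo_tool", "arguments": {
  "motion": [
    {"grip":19,"translation":[0,0,0],"spin":0},
    {"grip":18,"translation":[0,0,0],"spin":0},
    {"grip":16,"translation":[0,0,0],"spin":0},
    {"grip":14,"translation":[0,0,0],"spin":0},
    {"grip":12,"translation":[0,0,0],"spin":0}
  ]
}}

```text
t: 5.15
tcp_pos: [588.9, 280.1, 129.3]
tool_rot: [0.698, 0.716, -0.0, -0.0]
force: [-4.9, 0.1, 3.0]
gripper_width: 19.0
gripper_force: 58.4
```

Gripped at 58 N. I'll lift a few mm and check the balance.

{"name": "servo_tool", "arguments": {
  "motion": [
    {"grip":12,"translation":[0,0,-0.5],"spin":0},
    {"grip":12,"translation":[0,0,-1],"spin":0},
    {"grip":12,"translation":[0,0,-1],"spin":0},
    {"grip":12,"translation":[0,0,-1],"spin":0},
    {"grip":12,"translation":[0,0,-1],"spin":0}
  ]
}}

```text
t: 5.65
tcp_pos: [589.1, 279.8, 133.1]
tool_rot: [0.699, 0.716, -0.0, -0.0]
force: [-1.0, -0.4, -7.0]
gripper_width: 19.2
gripper_force: 58.7
```

{"name": "servo_tool", "arguments": {
  "motion": [
    {"grip":12,"translation":[0,0,-1],"spin":0},
    {"grip":12,"translation":[0,0,-1],"spin":0},
    {"grip":12,"translation":[0,0,-1],"spin":0},
    {"grip":12,"translation":[0,0,-0.5],"spin":0},
    {"grip":12,"translation":[0,0,0],"spin":0}
  ]
}}

```text
t: 6.15
tcp_pos: [589.4, 280.1, 137.5]
tool_rot: [0.698, 0.716, 0.0, 0.0]
force: [0.5, -0.1, -7.3]
gripper_width: 19.4
gripper_force: 58.7
```

```bash
cat > chk.py <<'E'
from h import *
import cv2,sys
s,p,W=wrist();cv2.imwrite(f"pics/{sys.argv[1]}.png",p[:,:,::-1])
for k in("t","tcp_pos","force","moment","gripper_width","gripper_force"):print(k,np.round(s[k],2).tolist())
dz=s["tcp_pos"][2]-129.3
w=W.reshape(-1,3); w=w[(abs(w[:,2]-138.4-dz)<12)&(abs(w[:,0]-588)<9)&(w[:,1]>290)&(w[:,1]<370)]
c=np.polyfit(w[:,1]-280,w[:,2],1);print("bar slope rad",c[0].round(4),"z at 280",c[1].round(1))
W=cloud(env.camera("side")[1],env.camera_model("side")).reshape(-1,3)
w=W[(abs(W[:,2]-138.4-dz)<12)&(abs(W[:,0]-588)<9)&(abs(W[:,1]-250)<115)&(abs(W[:,1]-280)>45)]
c=np.polyfit(w[:,1]-280,w[:,2],1);print("side",len(w),c.round(4))
E
python3 chk.py w2
```

```text
t 6.15
tcp_pos [589.43, 280.08, 137.5]
force [0.47, -0.15, -7.26]
moment [0.04, 0.05, -0.02]
gripper_width 19.44
gripper_force 58.72
bar slope rad -0.0013 z at 280 146.7
side 216 [3.230000e-02 1.490171e+02]
```

It is off the bench, carrying about 7.3 N, level by the wrist camera and nearly balanced (moment about 0.04 N m). Continuing slowly up.

{"name": "servo_tool", "arguments": {
  "motion": [
    {"grip":12,"translation":[0,0,-1],"spin":0},
    {"grip":12,"translation":[0,0,-2],"spin":0},
    {"grip":12,"translation":[0,0,-3],"spin":0},
    {"grip":12,"translation":[0,0,-4],"spin":0},
    {"grip":12,"translation":[0,0,-4],"spin":0}
  ]
}}

```text
t: 6.75
tcp_pos: [589.4, 280.0, 151.8]
tool_rot: [0.698, 0.716, 0.0, 0.0]
force: [0.7, -0.6, -7.2]
gripper_width: 19.2
gripper_force: 58.8
```

{"name": "servo_tool", "arguments": {
  "motion": [
    {"grip":12,"translation":[0,0,-4],"spin":0},
    {"grip":12,"translation":[0,0,-4],"spin":0},
    {"grip":12,"translation":[0,0,-4],"spin":0},
    {"grip":12,"translation":[0,0,-4],"spin":0},
    {"grip":12,"translation":[0,0,-4],"spin":0}
  ]
}}

```text
t: 7.25
tcp_pos: [589.3, 280.0, 171.6]
tool_rot: [0.698, 0.716, -0.0, -0.0]
force: [-0.7, 0.2, -7.5]
gripper_width: 19.5
gripper_force: 58.8
```

{"name": "servo_tool", "arguments": {
  "motion": [
    {"grip":12,"translation":[0,0,-4],"spin":0},
    {"grip":12,"translation":[0,0,-4],"spin":0},
    {"grip":12,"translation":[0,0,-4],"spin":0},
    {"grip":12,"translation":[0,0,-4],"spin":0},
    {"grip":12,"translation":[0,0,-4],"spin":0}
  ]
}}

```text
t: 7.75
tcp_pos: [589.3, 280.0, 191.6]
tool_rot: [0.698, 0.716, -0.0, 0.0]
force: [0.5, 0.9, -6.4]
gripper_width: 19.2
gripper_force: 58.8
```

{"name": "servo_tool", "arguments": {
  "motion": [
    {"grip":12,"translation":[0,0,-4],"spin":0},
    {"grip":12,"translation":[0,0,-4],"spin":0},
    {"grip":12,"translation":[0,0,-4],"spin":0},
    {"grip":12,"translation":[0,0,-4],"spin":0},
    {"grip":12,"translation":[0,0,-4],"spin":0}
  ]
}}

```text
t: 8.25
tcp_pos: [589.3, 280.1, 211.6]
tool_rot: [0.698, 0.716, -0.0, -0.0]
force: [0.0, 0.4, -7.2]
gripper_width: 19.0
gripper_force: 58.8
```

{"name": "servo_tool", "arguments": {
  "motion": [
    {"grip":12,"translation":[0,0,-4],"spin":0},
    {"grip":12,"translation":[0,0,-4],"spin":0},
    {"grip":12,"translation":[0,0,-4],"spin":0},
    {"grip":12,"translation":[0,0,-4],"spin":0},
    {"grip":12,"translation":[0,0,-4],"spin":0}
  ]
}}

```text
t: 8.75
tcp_pos: [589.3, 280.0, 231.6]
tool_rot: [0.698, 0.716, -0.0, -0.0]
force: [-0.9, -0.9, -7.3]
gripper_width: 19.4
gripper_force: 58.8
```

{"name": "servo_tool", "arguments": {
  "motion": [
    {"grip":12,"translation":[0,0,-4],"spin":0},
    {"grip":12,"translation":[0,0,-4],"spin":0},
    {"grip":12,"translation":[0,0,-4],"spin":0},
    {"grip":12,"translation":[0,0,-4],"spin":0},
    {"grip":12,"translation":[0,0,-4],"spin":0}
  ]
}}

```text
t: 9.25
tcp_pos: [589.3, 280.0, 251.6]
tool_rot: [0.698, 0.716, -0.0, -0.0]
force: [-0.6, 0.6, -8.1]
gripper_width: 19.0
gripper_force: 58.8
```

{"name": "servo_tool", "arguments": {
  "motion": [
    {"grip":12,"translation":[0,0,-3],"spin":0},
    {"grip":12,"translation":[0,0,-2],"spin":0},
    {"grip":12,"translation":[0,0,-1],"spin":0},
    {"grip":12,"translation":[0,0,0],"spin":0},
    {"grip":12,"translation":[0,0,0],"spin":0}
  ]
}}

```text
t: 9.75
tcp_pos: [589.2, 280.0, 257.1]
tool_rot: [0.698, 0.716, -0.0, -0.0]
force: [-0.3, -0.7, -6.9]
gripper_width: 19.1
gripper_force: 58.8
```

```bash
python3 chk.py w3; python3 -c "
from h import *
import cv2
cv2.imwrite('pics/side3.png',env.camera('side')[0][:,:,::-1])"
```

```text
t 9.75
tcp_pos [589.21, 280.0, 257.06]
force [-0.35, -0.66, -6.91]
moment [0.06, 0.01, 0.02]
gripper_width 19.14
gripper_force 58.79
bar slope rad -0.0015 z at 280 266.2
side 312 [2.410000e-02 2.670772e+02]
```

View pics/side3.png

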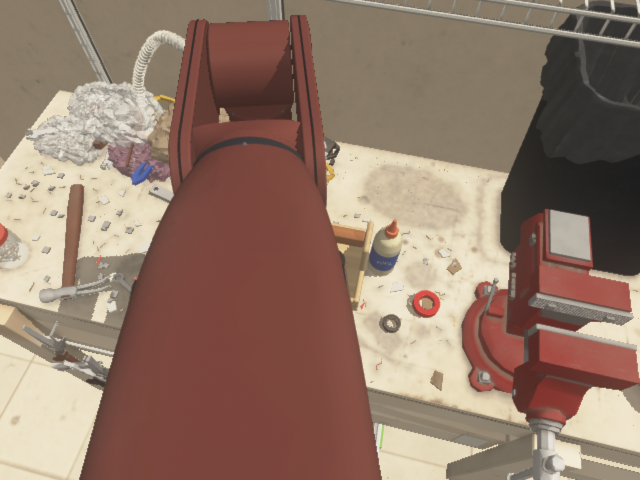

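View pics/w3.png

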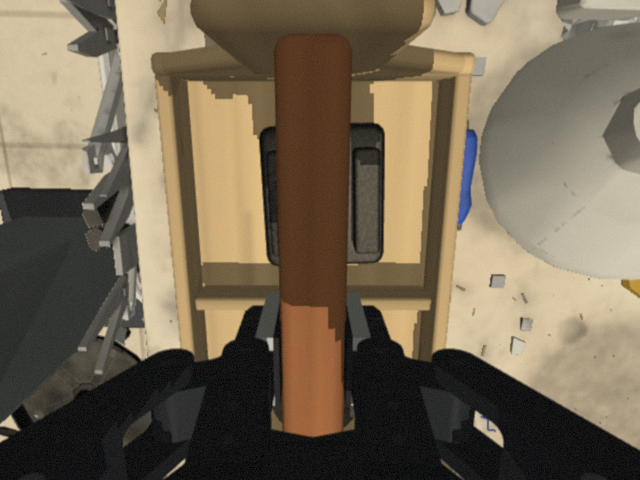

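The carrier hangs about 128 mm up. The wrist picture shows the bar between the pads at (313,400) and the battery still in its bay at (322,195). The bar's slope is about 0.0015 rad and the grip is steady at 59 N. In the side view the bottle (385,245) has not moved. I'm handing the job in.

```bash
python3 -c "
from rig import env
print(env.finish_job())"
```

```text
the job is handed in; nothing more can be done
None
```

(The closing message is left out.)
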